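# Load the carton carrier evenly and hold it up level

### The job

Finish loading the wooden carrier: stack the two loose cartons squarely one on the other in its empty tray, letting go of each while the carrier stands on the table, so that they match the stack at the other end. Then take the carrier by its T handle, lift it until its board is about 10 cm above the table without tipping it, and finish while still holding it there, level and still, with all four cartons neatly stacked aboard. Leave everything else on the table where it is.

Things in the scene. Friction and masses are not known exactly. Their poses are not given: they have to be found in the camera images.
- carrier: Loose wooden carrier, 0.3 kg empty: a board 80 mm (x) by 250 mm (y) by 8 mm, a shallow rimmed tray at each end (centres 85 mm either side of the middle along y), a T handle in the middle: post 36 mm (x) by 12 mm (y) and a dark grip bar whose top is 166 mm up. Origin at the centre of the underside, z up.
- empty_tray (a point): Centre of the floor of the carrier's empty tray (the -y end of the carrier), 8 mm above the carrier's underside; axes as the carrier's. Both trays are 70 mm square inside, with a rim 5 mm thick that stands 5 mm above the floor.
- full_tray (a point): Centre of the floor of the tray that already holds two stacked cartons (the +y end of the carrier); axes as the carrier's.
- handle (a point): Middle of the carrier's grip bar, 150 mm above the carrier's underside; axes as the carrier's. The bar is 64 mm long (along x), 24 mm wide (along y) and 32 mm high; its flat long sides face +y and -y.
- loose_1: Closed square cardboard carton with a green lid, 58 x 58 x 42 mm high, about 0.1 kg; its flat lid is 58 mm wide too. Origin at the centre of its underside, z up, x and y square to its sides. One of the two loose cartons, standing on the table to the right of the carrier.
- loose_2: Closed square cardboard carton with a green lid, 58 x 58 x 42 mm high, about 0.1 kg; its flat lid is 58 mm wide too. Origin at the centre of its underside, z up, x and y square to its sides. The other loose carton, standing on the table to the right of the carrier.
- stacked_low: Closed square cardboard carton with a green lid, 58 x 58 x 42 mm high, about 0.1 kg; its flat lid is 58 mm wide too. Origin at the centre of its underside, z up, x and y square to its sides. Already in the full tray, lower of the two.
- stacked_high: Closed square cardboard carton with a green lid, 58 x 58 x 42 mm high, about 0.1 kg; its flat lid is 58 mm wide too. Origin at the centre of its underside, z up, x and y square to its sides. Already in the full tray, on top of the lower one.
- black_tape: Bystander: flat roll of black tape, 62 mm across, 19 mm high, loose on the table. Origin at the centre of its underside.
- amber_bottle: Bystander: brown bottle with a black cap, 55 mm across, 99 mm high, loose on the table. Origin at the centre of its underside.
- vial: Bystander: small amber vial with a cork, 26 mm across, 62 mm high, loose on the table. Origin at the centre of its underside.
- wooden_peg: Bystander: small wooden strip lying flat, 15 x 72 x 12 mm, loose on the table. Origin at the centre of its underside.
There are look-alikes about, which are no part of the job. What is shaped like the stacked_high but purple is not meant.

How it is judged:
By the outcome, as a careful person would: the job done as asked, in the order asked, and still so for the second after the job is handed in, while the arm keeps its last pose, push and grip.
It also fails if it takes over 72 s, if anything falls off the work surface, if the arm or the gripper's body presses on something with over 40 N, if the wrist force passes 120 N, or if a joint passes its speed limit or range.

### The arm

A 6-joint arm with a two-finger parallel gripper is mounted at the origin on a cart in front of the work surface, level with it; the furniture and walls round the work are solid. World frame = base frame: x ahead of the robot, y to its left, z up, the work surface at z = 0. Lengths are in m, angles in rad, forces in N, time in s.
With the tool pointing down it reaches from about 0.275 to 0.825 m from the base axis. Payload 4.9 kg.
Tool frame: the origin (TCP) lies midway between the tips of the shut fingers; the grasp point (between the pads) lies 19 mm behind it; x points along the fingers, z is the direction in which the jaws open and shut, and the axes are right-handed (so a half turn about x gives the same grasp; the last joint's range is limited). The gripper opens to 85 mm and grips with 20 to 120 N. Pads are 22 mm wide; open, the fingers measure 114 mm over their backs; the gripper's body (76 mm by 85 mm) begins 54 mm behind the grasp point. The pads swing forward as they close: fully open they stand 13 mm farther back than shut.
Start: joints at [-1.467, 0.326, -0.193, 1.052, 0, 1.437], TCP at [0.13, -0.535, 0.231] pointing down, gripper open.
Joint ranges: [-2.65, 2.65], [-0.97, 1.79], [-1.3, 1.35], [-1.93, 2.1], [-1.47, 1.37], [-3.14, 3.14]. Speed limits (rad/s): [2.57, 2.57, 3.14, 3.14, 3.14, 3.14].

### API

Orientations are given as a unit quaternion [w, x, y, z].
In Python, from bench import status, imaging, arm gives the robot as it stands.
- The arm moves only by the tool servo_tool, never from a script. Its argument "commands" is a list that holds one entry, the list of rows, each a list of 7 numbers: the shift along the tool's x, y, z in mm, then the turn, a rotation vector about the tool's x, y, z in degrees, then the gripper's target within -1 to 1 (fully open at 1, half-way at 0, shut at -1). In form: [[[dx, dy, dz, rx, ry, rz, hand], ...]]. A call has 1 to 8 rows; each row is the pose to reach, as a shift and turn from the pose commanded when the call began, along the tool's axes at that moment; what a row does not reach only later rows make up. A row lasts 1/10 s, in which the tool goes at most 50 mm and 8.59 degrees, less where a joint would pass 70% of its speed; a pose out of reach is approached as far as the arm can. A call with a gripper value outside its range is refused whole. The fingers move at their own pace and stop on an object; the grip force is fixed at half the most. Time passes only in rows, so rows that repeat a pose let the fingers close. It gives the time, the measured TCP pose, the force and the opening at its end, in the units of the state.
- status.get_state(): the state, without advancing time (a new reading comes with each control period).
- imaging.camera(name): name is "scene" or "top" or "wrist"; returns a dict with "img" (420x560x3 uint8, red, green, blue), "camera_matrix" (3x3 intrinsics, pixels), "k1" (the pictures are not rectified: a ray, as slopes to the right and down, at radius r is drawn at 1 + k1 r^2 times it, then the intrinsics apply), "view" (4x4, takes a point from world to camera coordinates); the wrist camera has in their place "mount" (4x4, takes a point from camera to tool coordinates, whose origin is the TCP and whose axes are the tool frame's). Camera axes: x right, y down, z forward; pixel columns grow to the right and rows downward; lengths in m; the calibration is good to about 2 mm. A picture is of the moment at which its call begins: read the wrist's pose just before it. There is no depth.
- arm.close_job(): hands the job in, once; it reports no verdict.
The state is a dict: "t": time; "qpos": joint angles; "joint_vel": joint speeds; "effort": joint torques, N m; "position": TCP position; "eef_rot": TCP orientation; "wrist_force": force on the tool from outside, world axes, zero at the start; "moment": the same for the moment, N m; "opening": finger opening in m.
Only numpy, scipy, OpenCV 4.12 (cv2) and the standard library are available. Lean on these libraries where they do the work, as an engineer would, in place of code of your own. Each camera call takes 0.05 s, during which the arm holds its last target. There are 200 camera calls.

## Working session

There is one attempt and no reset: what is moved stays moved. The work goes in short steps, Python scripts to look and compute and a tool call to move; the robot and the scene stay as the last step left them, time stands still between calls to the robot, and variables do not carry over. Pictures are saved under pics/ and viewed, about 8 in all and at most 12, crops included, and the job is handed in when it is done.

Besides the shell and the picture viewer there is one more tool, called after "Call:" by a JSON object that holds its "fn" and its "kwargs", one argument or row to a line. servo_tool: Moves the arm, as the interface text tells. Its arguments: {"type":"object","properties":{"commands":{"type":"array","items":{"type":"array","items":{"type":"array","items":{"type":"number"}}}}},"required":["commands"]}

```bash
mkdir -p pics; ls
cat > h.py <<'E'
import numpy as np, cv2
from scipy.spatial.transform import Rotation as R
from bench import status, imaging, arm
def save(name,fn):
    s=status.get_state(); c=imaging.camera(name)
    cv2.imwrite('pics/'+fn+'.png',c['img'][:,:,::-1]); 
    c['s']=s; np.save('pics/'+fn+'.npy',c,allow_pickle=True); return c
def load(fn): return np.load('pics/'+fn+'.npy',allow_pickle=True).item()
def cam2world(c):
    if 'view' in c: return np.linalg.inv(c['view'])
    s=c['s']; T=np.eye(4); q=s['eef_rot']; T[:3,:3]=R.from_quat([q[1],q[2],q[3],q[0]]).as_matrix(); T[:3,3]=s['position']
    return T@c['mount']
def ray(c,uv):
    K=c['camera_matrix']; d=np.array([(uv[0]-K[0,2])/K[0,0],(uv[1]-K[1,2])/K[1,1]]); u=d.copy()
    for _ in range(20): u=d/(1+c['k1']*(u@u))
    W=cam2world(c); v=W[:3,:3]@np.array([u[0],u[1],1]); return W[:3,3],v
def at(c,uv,z):
    o,v=ray(c,uv); return (o+v*(z-o[2])/v[2])
def proj(c,p):
    W=np.linalg.inv(cam2world(c)); q=W[:3,:3]@np.asarray(p)+W[:3,3]; u=q[:2]/q[2]; u=u*(1+c['k1']*(u@u)); K=c['camera_matrix']
    return np.array([K[0,0]*u[0]+K[0,2],K[1,1]*u[1]+K[1,2]])
E
python3 - <<'E'
from h import *
a=save('top','top0');b=save('scene','scene0')
print(status.get_state())
for c in(a,b):print(c['camera_matrix'],c['k1'],cam2world(c))
E
```

```text
pics
{'t': 0.1, 'qpos': array([-1.46720571e+00,  3.26881895e-01, -1.93487143e-01,  1.05202798e+00,
       -4.16230117e-06,  1.43663685e+00]), 'joint_vel': array([-0.00031677, -0.00224469,  0.00114615,  0.00164481,  0.00088814,
       -0.00063301]), 'effort': array([ 6.60954101e-04, -4.44242370e+01,  2.63037676e+01,  7.92015111e-03,
       -1.81970613e-04,  3.70355394e-06]), 'position': array([ 0.12950982, -0.53398368,  0.23057231]), 'eef_rot': array([ 0.55537373,  0.43757878,  0.55616386, -0.43676834]), 'wrist_force': array([0.84423678, 0.71161387, 0.83313449]), 'moment': array([-0.04792169, -0.03707231,  0.04751465]), 'opening': 0.0853642652130495}
[[528.61987437   0.         276.13787601]
 [  0.         528.61987437 214.77147404]
 [  0.           0.           1.        ]] -0.08726999430458725 [[-0.01770646 -0.99431006  0.10504274  0.48150037]
 [-0.99983127  0.01812201  0.00300278 -0.14476311]
 [-0.00488928 -0.10497185 -0.99446317  1.44999686]
 [ 0.          0.          0.          1.        ]]
[[536.50911025   0.         278.85749361]
 [  0.         536.50911025 213.91499396]
 [  0.           0.           1.        ]] 0.01752007822217524 [[-0.47656491 -0.38491019  0.79039865 -0.5231968 ]
 [-0.87895395  0.1901486  -0.43735965  0.50841845]
 [ 0.01805099 -0.90315428 -0.42893649  0.745922  ]
 [ 0.          0.          0.          1.        ]]
```

View pics/top0.png

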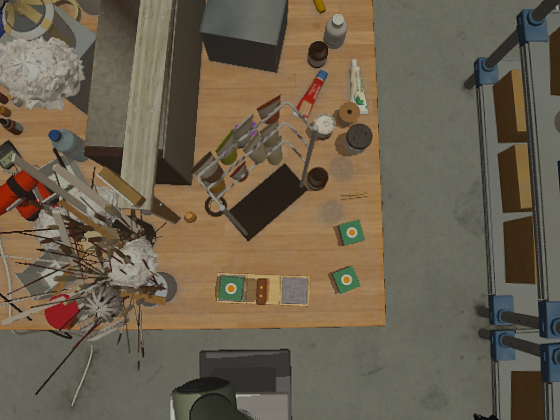

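View pics/scene0.png

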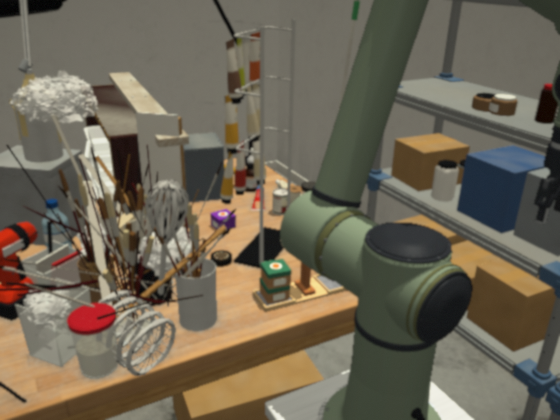

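The top view shows the carrier at about (262,290), with the full tray on the left and the empty grey one at (295,290). The loose cartons are at (349,232) and (345,279). In the scene view the arm hides the loose cartons. I'll measure the cartons from the top view.

Run:
```python
from h import *
c=load('top0'); hsv=cv2.cvtColor(c['img'],cv2.COLOR_RGB2HSV)
m=cv2.inRange(hsv,(60,80,50),(95,255,255)); m=cv2.morphologyEx(m,cv2.MORPH_CLOSE,np.ones((9,9)))
n,l,st,ce=cv2.connectedComponentsWithStats(m)
for i in range(1,n):
    if st[i,4]<200: continue
    ct=cv2.findContours((l==i).astype(np.uint8),0,2)[0][0]; 
    z=0.042 if ce[i][0]>320 else 0.096
    P=np.array([at(c,p[0].astype(float),z)[:2] for p in ct],np.float32)
    print(st[i],ce[i],cv2.minAreaRect(P),at(c,ce[i],z))
for uv,z in[((216,274),.013),((217,304),.013),((310,276),.013),((308,306),.013),((295,290),.008),((262,291),.166)]: print(uv,at(c,uv,z))
print(proj(c,[0,0,0]))
big=cv2.resize(c['img'][200:330,190:390],None,fx=4,fy=4,interpolation=cv2.INTER_CUBIC); cv2.imwrite('pics/top0c.png',big[:,:,::-1])
```

```text
[339 220  25  25 431] [351.08584687 232.35962877] ((0.579352617263794, -0.33977261185646057), (0.05505366995930672, 0.05616392567753792), 12.943987846374512) [ 0.57932358 -0.33991105  0.042     ]
[333 266  27  27 452] [345.72123894 279.32522124] ((0.45493972301483154, -0.32184773683547974), (0.05576728656888008, 0.05631108954548836), 20.449186325073242) [ 0.45487342 -0.32183248  0.042     ]
[219 276  24  25 399] [230.88471178 288.12531328] ((0.43917399644851685, -0.021874479949474335), (0.05561785399913788, 0.056806813925504684), 81.99658966064453) [ 0.43889881 -0.02218232  0.096     ]
(216, 274) [0.47493601 0.02532474 0.013     ]
(217, 304) [0.39427294 0.02331181 0.013     ]
(310, 276) [ 0.4651772 -0.2290177  0.013    ]
(308, 306) [ 0.38484841 -0.22179878  0.013     ]
(295, 290) [ 0.42814127 -0.18783512  0.008     ]
(262, 291) [ 0.43299471 -0.10353801  0.166     ]
[228.02005139 450.87949679]
```

View pics/top0c.png

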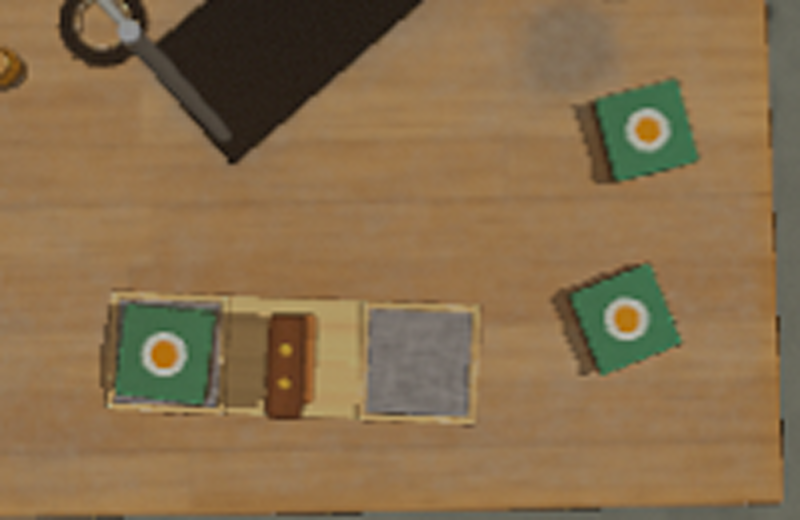

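```bash
cat >> h.py <<'E'
def rot(s): q=s['eef_rot']; return R.from_quat([q[1],q[2],q[3],q[0]]).as_matrix()
def goal(s,p,yaw):
    """shift (mm, tool axes) & turn (deg) to TCP p, tool x down, tool z (jaws) along world angle yaw deg, nearest half turn"""
    M=rot(s); best=None
    for k in(-360,-180,0,180):
        a=np.radians(yaw+k); z=np.array([np.cos(a),np.sin(a),0]); x=np.array([0,0,-1.]); 
        G=np.stack([x,np.cross(z,x),z],1); rv=np.degrees(R.from_matrix(M.T@G).as_rotvec())
        if best is None or np.linalg.norm(rv)<np.linalg.norm(best): best=rv
    return np.round(M.T@(np.asarray(p)-s['position'])*1000,1),np.round(best,1)
E
python3 - <<'E'
from h import *
s=status.get_state(); print(rot(s).round(3)); print(imaging.camera('wrist')['mount'].round(3))
print(goal(s,[.46,-.32,.25],20.4),goal(s,[.46,-.32,.25],20.4+90))
E
```

```text
[[-0.     0.972  0.236]
 [ 0.002  0.236 -0.972]
 [-1.     0.    -0.002]]
[[ 0.    -0.272  0.962 -0.143]
 [-0.001 -0.962 -0.272  0.069]
 [ 1.    -0.001 -0.001 -0.001]
 [ 0.     0.     0.     1.   ]]
(array([ -19.1,  371.6, -130.2]), array([83.2, -0.1,  0.1])) (array([ -19.1,  371.6, -130.2]), array([-6.8, -0.1, -0. ]))
```

Call:
{"fn": "servo_tool", "kwargs": {
  "commands": [
    [[0,46,-16,-2,0,0,1],[0,93,-33,-4,0,0,1],[0,140,-49,-7,0,0,1],[5,186,-65,-7,0,0,1],[10,232,-81,-7,0,0,1],[15,279,-98,-7,0,0,1],[20,325,-114,-7,0,0,1],[20,370,-130,-7,0,0,1]]
  ]
}}

```text
t: 0.95
position: [0.4596, -0.3192, 0.2104]
eef_rot: [0.581, 0.402, 0.582, -0.402]
wrist_force: [0.6, -0.9, 0.1]
opening: 0.0852
```

Call:
{"fn": "servo_tool", "kwargs": {
  "commands": [
    [[0,0,0,0,0,0,1],[0,0,0,0,0,0,1],[0,0,0,0,0,0,1]]
  ]
}}

```text
t: 1.25
position: [0.4577, -0.3214, 0.211]
eef_rot: [0.581, 0.403, 0.582, -0.403]
wrist_force: [0.0, 0.1, -0.2]
opening: 0.0854
```

Run:
```python
from h import *
c=save('wrist','w1'); print(c['s']['position'],c['s']['qpos'])
```

```text
[ 0.45769495 -0.3214194   0.21104935] [-7.43976447e-01  3.57836872e-01 -2.00101097e-01  1.01358700e+00
 -4.43655242e-04  2.03852477e+00]
```

View pics/w1.png

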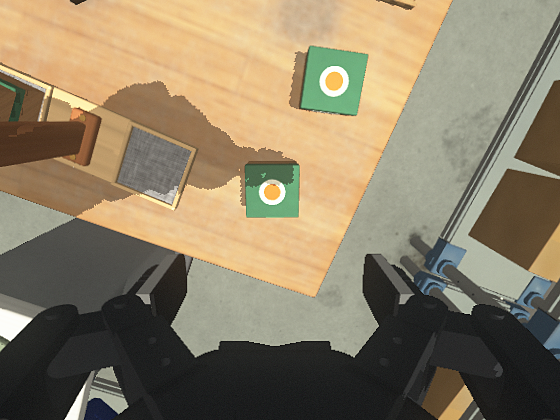

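```bash
cat >> h.py <<'E'
def rects(c,mask,z,amin=800):
    n,l,st,ce=cv2.connectedComponentsWithStats(mask); out=[]
    for i in range(1,n):
        if st[i,4]<amin: continue
        ct=max(cv2.findContours((l==i).astype(np.uint8),0,1)[0],key=len)
        P=np.array([at(c,p[0].astype(float),z)[:2] for p in ct]); r=cv2.minAreaRect((P*1000).astype(np.float32))
        # subtle: contour runs through pixel centres -> sizes ~1px short
        out.append((ce[i].round(1),np.round(r[0],1),np.round(r[1],1),round(r[2],1)))
    return out
def green(c,z,lo=25):
    hsv=cv2.cvtColor(c['img'],cv2.COLOR_RGB2HSV); m=cv2.inRange(hsv,(60,80,lo),(95,255,255))
    return rects(c,cv2.morphologyEx(m,cv2.MORPH_CLOSE,np.ones((15,15))),z)
def grey(c,z,box):
    hsv=cv2.cvtColor(c['img'],cv2.COLOR_RGB2HSV); m=cv2.inRange(hsv,(0,0,20),(180,60,255))
    b=np.zeros_like(m); x0,y0,x1,y1=box; b[y0:y1,x0:x1]=m[y0:y1,x0:x1]; b=cv2.morphologyEx(b,cv2.MORPH_OPEN,np.ones((3,3)))
    return rects(c,cv2.morphologyEx(b,cv2.MORPH_CLOSE,np.ones((7,7))),z)
E
python3 - <<'E'
from h import *
c=load('w1'); 
for r in green(c,.042)+grey(c,.008,(105,115,205,215)): print(*r)
for p in [(50,70),(196,150),(177,209)]: print(p,at(c,p,.013))
E
```

```text
[333.1  80.1] [ 578.5 -336.6] [57.1 57.3] 13.0
[271.8 196.7] [ 454.7 -318.7] [57.  56.6] 20.7
[153.  165.5] [ 425.9 -181. ] [69.3 69.7] 86.7
(50, 70) [ 0.48982732 -0.05074534  0.013     ]
(196, 150) [ 0.4626153  -0.22409796  0.013     ]
(177, 209) [ 0.38776483 -0.22250811  0.013     ]
```

Run:
```python
from h import *
s=status.get_state(); print(goal(s,[.4547,-.3190,.007],110.7)); print(s['position'])
```

```text
(array([204.2,  -1.5,  -3.5]), array([-0.2, -0. ,  0. ]))
[ 0.45745085 -0.32176188  0.21115929]
```

Call:
{"fn": "servo_tool", "kwargs": {
  "commands": [
    [[40,-1,-3,0,0,0,1],[80,-1,-3,0,0,0,1],[120,-1,-3,0,0,0,1],[155,-1,-3,0,0,0,1],[180,-1,-3,0,0,0,1],[195,-1,-3,0,0,0,1],[203,-1,-3,0,0,0,1],[203,-1,-3,0,0,0,1]]
  ]
}}

```text
t: 2.1
position: [0.4552, -0.319, 0.0076]
eef_rot: [0.58, 0.403, 0.582, -0.403]
wrist_force: [-0.1, -0.0, -0.9]
opening: 0.0857
```

Call:
{"fn": "servo_tool", "kwargs": {
  "commands": [
    [[0,0,0,0,0,0,1],[0,0,0,0,0,0,1],[0,0,0,0,0,0,-1],[0,0,0,0,0,0,-1],[0,0,0,0,0,0,-1],[0,0,0,0,0,0,-1],[0,0,0,0,0,0,-1],[0,0,0,0,0,0,-1]]
  ]
}}

```text
t: 2.9
position: [0.4572, -0.319, 0.0092]
eef_rot: [0.582, 0.402, 0.581, -0.402]
wrist_force: [-1.0, 0.5, 5.7]
opening: 0.0572
```

Run:
```python
from h import *
s=status.get_state(); print(s['position'],s['opening'],s['wrist_force'],s['t']); c=save('wrist','w2')
```

```text
[ 0.45718411 -0.3189956   0.00921065] 0.05724031372025387 [-1.03602144  0.47122705  5.74180261] 2.9
```

View pics/w2.png

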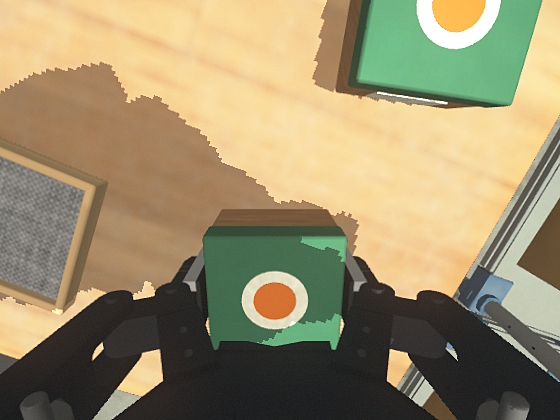

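Run:
```python
from h import *
c=load('w2'); s=c['s']; g=at(c,(274.5,300.5),.042); print(g, rot(s).T@(g-s['position'])*1000)
e=at(c,(274,236),.042); print(rot(s).T@(e-s['position'])*1000)
print(R.from_matrix(rot(s)).as_matrix().round(4))
for p,n in(((453.,-318.7),1),): pass
print(proj(c,[.4547,-.3187,.042]))
```

```text
[ 0.45388413 -0.31955059  0.042     ] [-32.79278254  -3.25819199  -0.59758591]
[-32.77025172  25.86062657  -0.770333  ]
[[ 1.200e-03  9.358e-01  3.524e-01]
 [-1.000e-03  3.524e-01 -9.358e-01]
 [-1.000e+00  8.000e-04  1.400e-03]]
[273.28919949 298.30071811]
```

The near carton is gripped: lid circle at (274,300), lid edge at row 236, with its centre about 3 mm behind the jaw centre. I'll lift it and hover beside the empty tray for a close look.

Run:
```python
from h import *
s=status.get_state(); print(goal(s,[.375,-.20,.13],-93.3))
```

```text
(array([-121. ,  -34.9, -140.2]), array([23.9,  0.1, -0.1]))
```

Call:
{"fn": "servo_tool", "kwargs": {
  "commands": [
    [[-20,0,0,0,0,0,-1],[-60,0,0,0,0,0,-1],[-100,-5,-20,4,0,0,-1],[-121,-13,-55,10,0,0,-1],[-121,-23,-95,17,0,0,-1],[-121,-35,-130,23.8,0,0,-1],[-121,-35,-140,23.8,0,0,-1],[-121,-35,-140,23.8,0,0,-1]]
  ]
}}

```text
t: 3.75
position: [0.3737, -0.1986, 0.1293]
eef_rot: [-0.486, -0.513, -0.487, 0.513]
wrist_force: [0.0, 0.5, -0.8]
opening: 0.0569
```

Call:
{"fn": "servo_tool", "kwargs": {
  "commands": [
    [[0,0,0,0,0,0,-1],[0,0,0,0,0,0,-1],[0,0,0,0,0,0,-1]]
  ]
}}

```text
t: 4.05
position: [0.3752, -0.2009, 0.1292]
eef_rot: [-0.486, -0.514, -0.486, 0.514]
wrist_force: [0.4, -0.8, -1.2]
opening: 0.0575
```

Run:
```python
from h import *
c=save('wrist','w3'); print(c['s']['position'],c['s']['opening'],c['s']['qpos'])
```

```text
[ 0.37522484 -0.20089946  0.12919639] 0.0575032479880295 [-6.65295553e-01  2.06667288e-01 -6.49716555e-01  7.13946878e-01
 -1.03215837e-04  2.53207588e+00]
```

View pics/w3.png

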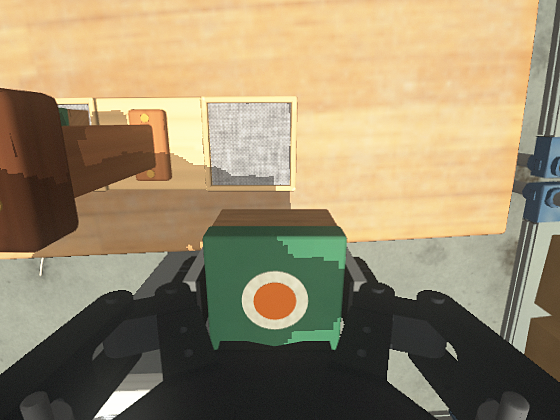

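The carton hasn't shifted in the grip (circle at (275,301)). The empty tray floor is at about (252,144).

Run:
```python
from h import *
c=load('w3'); s=c['s']
r=grey(c,.008,(195,95,300,192)); print(*r)
p=r[0][1]/1000; yaw=r[0][3]; yaw=yaw-90 if yaw>45 else yaw; print(yaw)
a=np.radians(yaw-90); z=np.array([np.cos(a),np.sin(a)]); y=np.array([-z[1],z[0]])
g=at(c,(275,300.5),.1293-.009+.042); print('carton in tool',rot(s).T@(g-s['position'])*1000)
y3=np.cross([z[0],z[1],0],[0,0,-1])[:2]; 
t=p+3.2e-3*y3 +0.0*z
print(t,goal(s,[*t,.04],yaw-90),goal(s,[*t,.0175],yaw-90))
```

```text
(array([249.9, 142.9]), array([ 426.4, -183.8]), array([73.7, 70.1]), 86.8)
-3.200000000000003
carton in tool [-33.10479229  -3.29102989  -0.32412186]
[ 0.42959501 -0.18397863] (array([ 89.2,  53.3, -20. ]), array([ 0.,  0., -0.])) (array([111.7,  53.3, -20. ]), array([ 0.,  0., -0.]))
```

Run:
```python
from h import *
c=load('w3'); s=c['s']
i=c['img'].astype(int)
for row in(120,135,150): print(row,[tuple(i[row,x]) for x in list(range(200,214,2))],'|',[tuple(i[row,x]) for x in range(286,302,2)])
for p in((208.5,145),(294,145),(250,102.5),(252,186.5)): print(p,at(c,p,.008).round(4))
```

```text
120 [(np.int64(255), np.int64(248), np.int64(190)), (np.int64(246), np.int64(219), np.int64(152)), (np.int64(254), np.int64(244), np.int64(182)), (np.int64(255), np.int64(239), np.int64(170)), (np.int64(211), np.int64(176), np.int64(130)), (np.int64(218), np.int64(211), np.int64(202)), (np.int64(222), np.int64(215), np.int64(204))] | [(np.int64(189), np.int64(183), np.int64(174)), (np.int64(230), np.int64(228), np.int64(221)), (np.int64(134), np.int64(117), np.int64(99)), (np.int64(255), np.int64(247), np.int64(179)), (np.int64(254), np.int64(244), np.int64(182)), (np.int64(250), np.int64(227), np.int64(162)), (np.int64(253), np.int64(230), np.int64(171)), (np.int64(251), np.int64(227), np.int64(169))]
135 [(np.int64(255), np.int64(252), np.int64(204)), (np.int64(245), np.int64(228), np.int64(159)), (np.int64(254), np.int64(242), np.int64(181)), (np.int64(255), np.int64(246), np.int64(183)), (np.int64(165), np.int64(127), np.int64(84)), (np.int64(223), np.int64(217), np.int64(212)), (np.int64(220), np.int64(211), np.int64(202))] | [(np.int64(213), np.int64(209), np.int64(198)), (np.i
[... 488 characters left out ...]
int64(244), np.int64(181)), (np.int64(255), np.int64(241), np.int64(166)), (np.int64(153), np.int64(137), np.int64(120)), (np.int64(210), np.int64(205), np.int64(193))] | [(np.int64(187), np.int64(183), np.int64(176)), (np.int64(201), np.int64(195), np.int64(190)), (np.int64(164), np.int64(131), np.int64(91)), (np.int64(255), np.int64(248), np.int64(188)), (np.int64(255), np.int64(243), np.int64(180)), (np.int64(236), np.int64(196), np.int64(139)), (np.int64(250), np.int64(225), np.int64(162)), (np.int64(250), np.int64(224), np.int64(162))]
(208.5, 145) [ 0.4282 -0.1458  0.008 ]
(294, 145) [ 0.4239 -0.2202  0.008 ]
(250, 102.5) [ 0.4612 -0.1847  0.008 ]
(252, 186.5) [ 0.3892 -0.1809  0.008 ]
```

Call:
{"fn": "servo_tool", "kwargs": {
  "commands": [
    [[0,26,-11,0,0,0,-1],[10,52.6,-21.8,0,0,0,-1],[40,52.6,-21.8,0,0,0,-1],[70,52.6,-21.8,0,0,0,-1],[90,52.6,-21.8,0,0,0,-1],[100,52.6,-21.8,0,0,0,-1],[106,52.6,-21.8,0,0,0,-1],[110,52.6,-21.8,0,0,0,-1]]
  ]
}}

```text
t: 4.9
position: [0.4286, -0.1815, 0.0192]
eef_rot: [0.486, 0.514, 0.486, -0.514]
wrist_force: [-0.2, 0.2, -0.6]
opening: 0.0571
```

Call:
{"fn": "servo_tool", "kwargs": {
  "commands": [
    [[0,0,0,0,0,0,-1],[0,0,0,0,0,0,-1]]
  ]
}}

```text
t: 5.1
position: [0.4288, -0.1815, 0.02]
eef_rot: [0.486, 0.514, 0.485, -0.514]
wrist_force: [-0.5, -0.2, -1.6]
opening: 0.057
```

Run:
```python
from h import *
s=status.get_state(); print(s['position'],s['wrist_force'],goal(s,[.4290,-.1822,.0175],-93.2))
```

```text
[ 0.42879879 -0.18147799  0.01997811] [-0.53831746 -0.15909101 -1.61126443] (array([2.5, 0.2, 0.7]), array([ 0. ,  0. , -0.1]))
```

Call:
{"fn": "servo_tool", "kwargs": {
  "commands": [
    [[2,0,0.5,0,0,0,-1],[2.4,0,0.5,0,0,0,-1],[2.4,0,0.5,0,0,0,-1]]
  ]
}}

```text
t: 5.4
position: [0.4285, -0.1818, 0.0172]
eef_rot: [0.486, 0.514, 0.486, -0.514]
wrist_force: [0.4, -0.0, 0.7]
opening: 0.0568
```

Call:
{"fn": "servo_tool", "kwargs": {
  "commands": [
    [[0,0,0,0,0,0,1],[0,0,0,0,0,0,1],[0,0,0,0,0,0,1],[0,0,0,0,0,0,1],[0,0,0,0,0,0,1]]
  ]
}}

```text
t: 5.9
position: [0.4282, -0.1815, 0.0169]
eef_rot: [0.486, 0.514, 0.486, -0.514]
wrist_force: [0.5, -0.5, 0.8]
opening: 0.0849
```

Call:
{"fn": "servo_tool", "kwargs": {
  "commands": [
    [[-20,0,0,0,0,0,1],[-60,0,0,0,0,0,1],[-100,0,0,0,0,0,1],[-140,-10,0,0,0,0,1],[-140,-30,0,0,0,0,1],[-140,-30,0,0,0,0,1],[-140,-30,0,0,0,0,1],[-140,-30,0,0,0,0,1]]
  ]
}}

```text
t: 6.7
position: [0.3984, -0.1798, 0.1562]
eef_rot: [0.486, 0.514, 0.486, -0.514]
wrist_force: [0.4, 0.4, -0.7]
opening: 0.0854
```

Run:
```python
from h import *
c=save('wrist','w4'); s=c['s']; print(s['position'],s['wrist_force'])
for r in green(c,.05): print(*r)
```

```text
[ 0.39842395 -0.17977923  0.15622001] [ 0.38055176  0.4297127  -0.74068495]
[ 31.9 174.5] [433.2  10.9] [101.4  73.1] 84.5
[271.7 165. ] [ 427.  -177.2] [56.9 55.9] 86.8
```

View pics/w4.png

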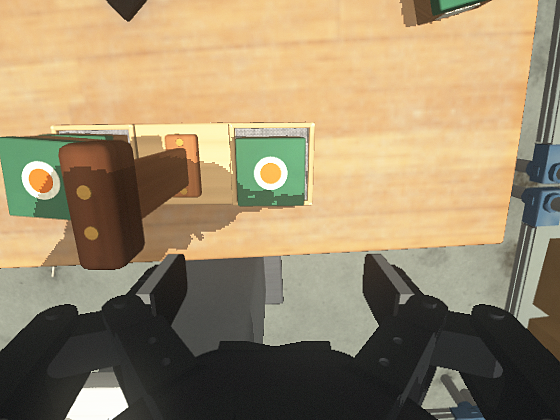

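The first carton is in the tray, with its lid at about (271,171) and the rim spanning columns 231–314. I'll compare the two within this one picture.

Run:
```python
from h import *
c=load('w4'); s=c['s']; M=rot(s)
T=lambda p,z:(M.T@(at(c,p,z)-s['position'])*1000).round(1)
for n,p,z in(('rimL',(231,165),.013),('rimR',(314,165),.013),('rimTop',(272,123),.013),('rimBot',(262,205.5),.013),('lidL',(236,172),.05),('lidR',(305.5,172),.05),('lidT',(270,137.5),.05),('lidB',(270,206),.05),('circ',(270.5,173),.05),('barL',(62,180),.166)): print(n,T(p,z),at(c,p,z).round(4))
cr=cv2.resize(c['img'][110:220,215:330],None,fx=5,fy=5,interpolation=cv2.INTER_CUBIC); cv2.imwrite('pics/w4c.png',cr[:,:,::-1])
```

```text
rimL [143.2  29.2 -42.3] [ 0.4298 -0.1391  0.013 ]
rimR [143.2  29.1  37.4] [ 0.4254 -0.2187  0.013 ]
rimTop [143.2  68.1  -2.8] [ 0.4665 -0.1807  0.013 ]
rimBot [143.2 -11.2 -13. ] [ 0.3879 -0.1661  0.013 ]
lidL [106.2  28.4 -32.9] [ 0.4286 -0.1485  0.05  ]
lidR [106.2  28.4  25.6] [ 0.4253 -0.2068  0.05  ]
lidT [106.2  56.8  -4.1] [ 0.4553 -0.1787  0.05  ]
lidB [106.2  -1.3  -4.4] [ 0.3973 -0.1752  0.05  ]
circ [106.2  27.6  -3.9] [ 0.4261 -0.1774  0.05  ]
barL [ -9.7  43.9 -98.1] [ 0.4477 -0.0843  0.166 ]
```

View pics/w4c.png

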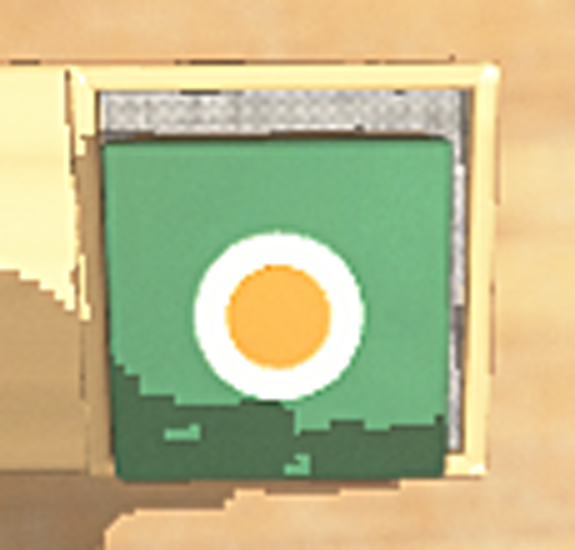

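The first carton sits within about 1 mm of the tray centre and square to it. Next is the second carton.

Run:
```python
from h import *
s=status.get_state(); print(s['position'],goal(s,[.565,-.338,.17],-77))
```

```text
[ 0.39840551 -0.17974273  0.1561402 ] (array([-14.1, 175.1, 148.8]), array([-16.2,  -0. ,   0. ]))
```

Call:
{"fn": "servo_tool", "kwargs": {
  "commands": [
    [[-14,30,25,-3,0,0,1],[-14,60,50,-6,0,0,1],[-14,90,75,-9,0,0,1],[-14,120,100,-12,0,0,1],[-14,150,125,-15,0,0,1],[-14,175,149,-16,0,0,1],[-14,175,149,-16,0,0,1],[-14,175,149,-16,0,0,1]]
  ]
}}

```text
t: 7.55
position: [0.5645, -0.3381, 0.1688]
eef_rot: [0.552, 0.441, 0.554, -0.441]
wrist_force: [-0.3, 0.3, 0.1]
opening: 0.0855
```

Call:
{"fn": "servo_tool", "kwargs": {
  "commands": [
    [[0,0,0,0,0,0,1],[0,0,0,0,0,0,1]]
  ]
}}

```text
t: 7.75
position: [0.5641, -0.3373, 0.1708]
eef_rot: [0.552, 0.441, 0.553, -0.441]
wrist_force: [0.0, 0.2, 0.3]
opening: 0.0851
```

Run:
```python
from h import *
c=save('wrist','w5'); s=c['s']; print(s['position'])
for r in green(c,.042):
    print(*r)
    if 300<r[1][1]+640<330: 
        p=r[1]/1000; print(goal(s,[*p,.007],r[3]-90))
```

```text
[ 0.56407387 -0.3373097   0.17078392]
[278.2 180.8] [ 579.5 -336.6] [55.5 56.8] 12.8
(array([163.8,  15.3,   2.9]), array([ 0.1, -0. ,  0. ]))
[ 91.3 284.7] [ 424.9 -175.5] [62.6 65.6] 86.8
```

Call:
{"fn": "servo_tool", "kwargs": {
  "commands": [
    [[0,13,3,0,0,0,1],[40,13,3,0,0,0,1],[80,13,3,0,0,0,1],[115,13,3,0,0,0,1],[140,13,3,0,0,0,1],[155,13,3,0,0,0,1],[163,13,3,0,0,0,1],[163,13,3,0,0,0,1]]
  ]
}}

```text
t: 8.6
position: [0.5778, -0.3381, 0.0077]
eef_rot: [0.553, 0.441, 0.553, -0.441]
wrist_force: [-0.8, -1.3, -0.7]
opening: 0.0857
```

Call:
{"fn": "servo_tool", "kwargs": {
  "commands": [
    [[0,0,0,0,0,0,1],[0,0,0,0,0,0,1],[0,0,0,0,0,0,-1],[0,0,0,0,0,0,-1],[0,0,0,0,0,0,-1],[0,0,0,0,0,0,-1],[0,0,0,0,0,0,-1],[0,0,0,0,0,0,-1]]
  ]
}}

```text
t: 9.4
position: [0.5787, -0.3389, 0.0089]
eef_rot: [0.553, 0.441, 0.552, -0.441]
wrist_force: [-0.4, -0.3, 6.2]
opening: 0.0571
```

Run:
```python
from h import *
c=save('wrist','w6'); s=c['s']; print(s['position'],s['opening'],s['wrist_force'])
hsv=cv2.cvtColor(c['img'],cv2.COLOR_RGB2HSV); m=cv2.inRange(hsv,(3,130,120),(22,255,255)); m[:265]=0;m[345:]=0;m[:,:225]=0;m[:,325:]=0
n,l,st,ce=cv2.connectedComponentsWithStats(m); print([(st[i],ce[i]) for i in range(1,n) if st[i,4]>200])
print(goal(s,[.4253,-.25,.16],-93.2))
```

```text
[ 0.5787     -0.33888348  0.00892242] 0.05712682867886689 [-0.38879888 -0.25044444  6.18558865]
[(array([ 253,  274,   44,   38, 1277], dtype=int32), array([274.34064213, 292.385278  ]))]
(array([-151.4, -129.7, -120.5]), array([16. ,  0.1, -0.1]))
```

View pics/w6.png

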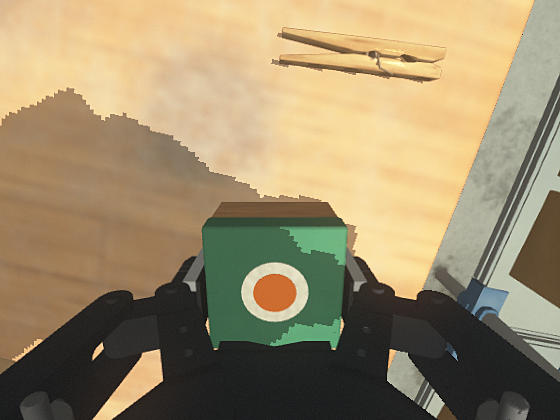

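The second carton is gripped squarely, with its circle at (274,292). Now its offset relative to the first grip, using the same method.

Run:
```python
from h import *
for f,zt in(('w2',.042),('w6',.042)):
    c=load(f); s=c['s']; hsv=cv2.cvtColor(c['img'],cv2.COLOR_RGB2HSV); m=cv2.inRange(hsv,(3,130,120),(22,255,255)); m[:265]=0;m[345:]=0;m[:,:225]=0;m[:,325:]=0
    n,l,st,ce=cv2.connectedComponentsWithStats(m); i=1+st[1:,4].argmax(); print(f,ce[i],rot(s).T@(at(c,ce[i],zt)-s['position'])*1000)
s=status.get_state()
```

```text
w2 [274.25874695 300.6004882 ] [-32.79296342  -3.30668872  -0.69937706]
w6 [274.34064213 292.385278  ] [-33.07760786   0.7346444   -0.65075586]
```

Call:
{"fn": "servo_tool", "kwargs": {
  "commands": [
    [[-20,0,0,0,0,0,-1],[-60,0,0,0,0,0,-1],[-100,-15,-15,2,0,0,-1],[-110,-45,-42,6,0,0,-1],[-110,-75,-70,10,0,0,-1],[-110,-105,-100,14,0,0,-1],[-110,-130,-120.5,16,0,0,-1],[-110,-130,-120.5,16,0,0,-1]]
  ]
}}

```text
t: 10.25
position: [0.4196, -0.2461, 0.117]
eef_rot: [-0.484, -0.513, -0.488, 0.514]
wrist_force: [-0.7, -0.2, -0.2]
opening: 0.0569
```

Call:
{"fn": "servo_tool", "kwargs": {
  "commands": [
    [[0,0,0,0,0,0,-1],[0,0,0,0,0,0,-1]]
  ]
}}

```text
t: 10.45
position: [0.4257, -0.2507, 0.1182]
eef_rot: [0.487, 0.514, 0.485, -0.514]
wrist_force: [0.1, -0.1, -1.2]
opening: 0.0567
```

Run:
```python
from h import *
s=status.get_state(); print(s['position'],s['opening'],goal(s,[.4244,-.1815,.070],-93.2))
```

```text
[ 0.42573431 -0.25066001  0.11819986] 0.056730325337724416 (array([ 48.1,  -5.2, -69. ]), array([ 0. ,  0.1, -0.1]))
```

Call:
{"fn": "servo_tool", "kwargs": {
  "commands": [
    [[0,-2,-25,0,0,0,-1],[0,-5,-50,0,0,0,-1],[0,-5,-69,0,0,0,-1],[20,-5,-69,0,0,0,-1],[40,-5,-69,0,0,0,-1],[48,-5,-69,0,0,0,-1],[48,-5,-69,0,0,0,-1],[48,-5,-69,0,0,0,-1]]
  ]
}}

```text
t: 11.25
position: [0.424, -0.181, 0.0701]
eef_rot: [0.486, 0.514, 0.486, -0.514]
wrist_force: [1.0, 0.9, -0.2]
opening: 0.0575
```

Call:
{"fn": "servo_tool", "kwargs": {
  "commands": [
    [[0,0,0,0,0,0,-1],[0,0,0,0,0,0,-1],[0,0,0,0,0,0,-1]]
  ]
}}

```text
t: 11.55
position: [0.4237, -0.1809, 0.0704]
eef_rot: [0.486, 0.514, 0.486, -0.514]
wrist_force: [0.4, 0.1, -0.2]
opening: 0.0569
```

Run:
```python
from h import *
s=status.get_state(); print(s['position'],s['opening'],goal(s,[.4244,-.1815,.0592],-93.2))
```

```text
[ 0.42372474 -0.1808763   0.07042287] 0.05691845022348406 (array([11.2,  0.7,  0.6]), array([ 0. ,  0. , -0.1]))
```

Call:
{"fn": "servo_tool", "kwargs": {
  "commands": [
    [[5,0.7,0.6,0,0,0,-1],[9,0.7,0.6,0,0,0,-1],[11,0.7,0.6,0,0,0,-1],[11,0.7,0.6,0,0,0,-1],[11,0.7,0.6,0,0,0,-1]]
  ]
}}

```text
t: 12.05
position: [0.4238, -0.1811, 0.0589]
eef_rot: [-0.486, -0.514, -0.486, 0.514]
wrist_force: [-1.2, 0.7, 3.3]
opening: 0.0573
```

Run:
```python
from h import *
s=status.get_state(); print(s['position'],s['opening'],s['wrist_force'])
```

```text
[ 0.42383123 -0.18111647  0.05888279] 0.05729327569420522 [-1.19920407  0.66633666  3.30243433]
```

Contact is light at 3 N, so I'll release, rise and look.

Call:
{"fn": "servo_tool", "kwargs": {
  "commands": [
    [[0,0,0,0,0,0,1],[0,0,0,0,0,0,1],[0,0,0,0,0,0,1],[0,0,0,0,0,0,1],[0,0,0,0,0,0,1]]
  ]
}}

```text
t: 12.55
position: [0.424, -0.1812, 0.0588]
eef_rot: [0.486, 0.514, 0.486, -0.514]
wrist_force: [-0.2, 0.5, -0.8]
opening: 0.0852
```

Call:
{"fn": "servo_tool", "kwargs": {
  "commands": [
    [[-20,0,0,0,0,0,1],[-60,0,0,0,0,0,1],[-100,0,0,0,0,0,1],[-140,0,-10,0,0,0,1],[-165,-20,-40,0,0,0,1],[-165,-40,-55,0,0,0,1],[-165,-50,-55,0,0,0,1],[-165,-50,-55,0,0,0,1]]
  ]
}}

```text
t: 13.35
position: [0.3762, -0.1233, 0.2238]
eef_rot: [-0.486, -0.514, -0.486, 0.514]
wrist_force: [1.0, -0.9, 0.3]
opening: 0.0851
```

Call:
{"fn": "servo_tool", "kwargs": {
  "commands": [
    [[0,0,0,0,0,0,1],[0,0,0,0,0,0,1],[0,0,0,0,0,0,1]]
  ]
}}

```text
t: 13.65
position: [0.3776, -0.1241, 0.2235]
eef_rot: [-0.486, -0.514, -0.486, 0.514]
wrist_force: [0.1, 0.5, -0.4]
opening: 0.0851
```

Run:
```python
from h import *
c=save('wrist','w7'); print(c['s']['position']); 
for r in green(c,.092): print(*r)
```

```text
[ 0.37757172 -0.12405312  0.22347515]
[151.6 138.8] [436.8 -19.5] [68.9 57.6] 83.4
[333.9 142.5] [ 425.  -177.3] [62.5 56. ] 86.8
```

View pics/w7.png

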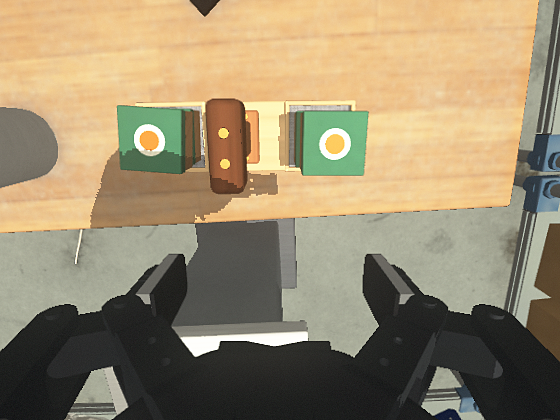

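The stack at the -y end looks square, with its lid at (335,143), matching the other at (150,139). The grip bar top has screws at (223,132) and (225,163). Next I'll locate the handle.

Run:
```python
from h import *
c=load('w7'); s=c['s']
a,b=at(c,(223.5,132.5),.166),at(c,(225,163.5),.166); print(a,b,(a+b)/2)
for p,z in(((335,143.5),.092),((149.5,140),.092)): print(at(c,p,z))
h=np.array([.4305,-.0965]); print(goal(s,[*h,.20],-93.2),goal(s,[*h,.131],-93.2))
```

```text
[ 0.44172743 -0.09378835  0.166     ] [ 0.42148743 -0.0927381   0.166     ] [ 0.43160743 -0.09326322  0.166     ]
[ 0.42462191 -0.18094074  0.092     ]
[ 0.43753276 -0.01359608  0.092     ]
(array([ 23.5,  51.3, -30.5]), array([-0., -0.,  0.])) (array([ 92.5,  51.4, -30.5]), array([-0., -0.,  0.]))
```

Call:
{"fn": "servo_tool", "kwargs": {
  "commands": [
    [[0,10,-10,0,0,0,1],[5,20,-25,0,0,0,1],[10,25,-29,0,0,0,1],[10,25,-29,0,0,0,1],[10,25,-29,0,0,0,1],[10,25,-29,0,0,0,1]]
  ]
}}

```text
t: 14.3
position: [0.4035, -0.0963, 0.2139]
eef_rot: [-0.486, -0.514, -0.486, 0.514]
wrist_force: [-0.8, -0.8, -0.3]
opening: 0.0854
```

Run:
```python
from h import *
c=save('wrist','w8'); s=c['s']; print(s['position']); e=proj(c,[.4305,-.095,.166]); print(e)
cv2.imwrite('pics/w8s.png',cv2.resize(c['img'],(560,420))[:,:,::-1])
```

```text
[ 0.40347304 -0.09633741  0.21390938]
[270.90204806 188.66065007]
```

View pics/w8s.png

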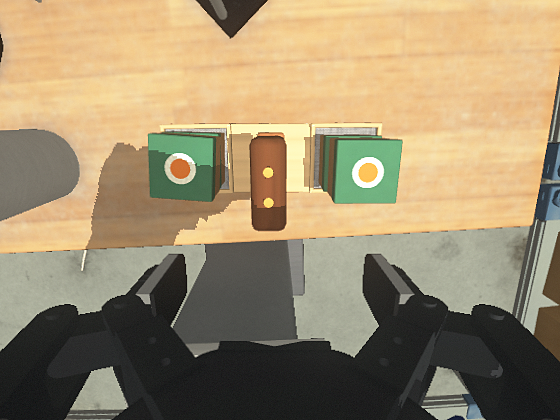

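The grip bar centre is at about (268,188), square to the jaws. I'll descend on it.

Run:
```python
from h import *
c=load('w8'); s=status.get_state(); p=at(c,(268.2,187.8),.166); print(p, s['position'],goal(s,[p[0],p[1]-.0006,.131],-93.2))
```

```text
[ 0.43117363 -0.09327381  0.166     ] [ 0.40351125 -0.09636244  0.21399293] (array([83. , 27.5, -4.1]), array([-0.,  0.,  0.]))
```

Call:
{"fn": "servo_tool", "kwargs": {
  "commands": [
    [[0,27,-4,0,0,0,1],[10,27,-4,0,0,0,1],[35,27,-4,0,0,0,1],[60,27,-4,0,0,0,1],[75,27,-4,0,0,0,1],[82,27,-4,0,0,0,1],[83,27,-4,0,0,0,1],[83,27,-4,0,0,0,1]]
  ]
}}

```text
t: 15.15
position: [0.431, -0.0937, 0.1313]
eef_rot: [0.486, 0.514, 0.486, -0.514]
wrist_force: [-0.1, -0.6, -0.4]
opening: 0.0853
```

Call:
{"fn": "servo_tool", "kwargs": {
  "commands": [
    [[0,0,0,0,0,0,0],[0,0,0,0,0,0,0],[0,0,0,0,0,0,-0.3],[0,0,0,0,0,0,-0.3],[0,0,0,0,0,0,-1],[0,0,0,0,0,0,-1],[0,0,0,0,0,0,-1],[0,0,0,0,0,0,-1]]
  ]
}}

```text
t: 15.95
position: [0.4312, -0.0937, 0.1312]
eef_rot: [0.486, 0.514, 0.486, -0.514]
wrist_force: [-0.6, -0.3, 5.6]
opening: 0.0236
```

Call:
{"fn": "servo_tool", "kwargs": {
  "commands": [
    [[0,0,0,0,0,0,-1],[0,0,0,0,0,0,-1]]
  ]
}}

```text
t: 16.15
position: [0.4312, -0.0937, 0.1312]
eef_rot: [0.486, 0.514, 0.486, -0.514]
wrist_force: [-0.3, -0.8, 4.7]
opening: 0.0234
```

Run:
```python
from h import *
s=status.get_state(); print(s['position'],s['opening'],s['wrist_force'],s['moment'],rot(s)[:,0])
```

```text
[ 0.43120534 -0.09366501  0.13124709] 0.023400082471119195 [-0.33931591 -0.81650956  4.71582353] [-0.07091734  0.17636156 -0.00312642] [ 6.45903975e-04 -5.15692848e-04 -9.99999658e-01]
```

Gripped at 23.4 mm. Now a gentle lift.

Call:
{"fn": "servo_tool", "kwargs": {
  "commands": [
    [[-1,0,0,0,0,0,-1],[-3,0,0,0,0,0,-1],[-6,0,0,0,0,0,-1],[-10,0,0,0,0,0,-1],[-15,0,0,0,0,0,-1],[-20,0,0,0,0,0,-1],[-25,0,0,0,0,0,-1],[-30,0,0,0,0,0,-1]]
  ]
}}

```text
t: 16.95
position: [0.4309, -0.0935, 0.1614]
eef_rot: [0.486, 0.514, 0.486, -0.514]
wrist_force: [-0.0, -0.5, -6.6]
opening: 0.0232
```

Call:
{"fn": "servo_tool", "kwargs": {
  "commands": [
    [[-5,0,0,0,0,0,-1],[-11,0,0,0,0,0,-1],[-17,0,0,0,0,0,-1],[-23,0,0,0,0,0,-1],[-29,0,0,0,0,0,-1],[-35,0,0,0,0,0,-1],[-41,0,0,0,0,0,-1],[-46,0,0,0,0,0,-1]]
  ]
}}

```text
t: 17.75
position: [0.431, -0.0935, 0.2074]
eef_rot: [0.486, 0.514, 0.486, -0.514]
wrist_force: [0.8, 0.2, -6.2]
opening: 0.0236
```

Call:
{"fn": "servo_tool", "kwargs": {
  "commands": [
    [[-5,0,0,0,0,0,-1],[-10,0,0,0,0,0,-1],[-15,0,0,0,0,0,-1],[-19,0,0,0,0,0,-1],[-22,0,0,0,0,0,-1],[-24,0,0,0,0,0,-1],[-25,0,0,0,0,0,-1],[-25,0,0,0,0,0,-1]]
  ]
}}

```text
t: 18.55
position: [0.4309, -0.0934, 0.2319]
eef_rot: [-0.486, -0.514, -0.486, 0.514]
wrist_force: [0.2, -0.6, -6.5]
opening: 0.0234
```

Call:
{"fn": "servo_tool", "kwargs": {
  "commands": [
    [[0,0,0,0,0,0,-1],[0,0,0,0,0,0,-1],[0,0,0,0,0,0,-1],[0,0,0,0,0,0,-1],[0,0,0,0,0,0,-1]]
  ]
}}

```text
t: 19.05
position: [0.4309, -0.0935, 0.2318]
eef_rot: [0.486, 0.514, 0.486, -0.514]
wrist_force: [0.2, -0.0, -6.9]
opening: 0.0229
```

Run:
```python
from h import *
s=status.get_state(); print(s['t'],s['position'],s['opening'],s['wrist_force'],s['moment'],rot(s)[:,0],abs(s['joint_vel']).max())
a=save('scene','s9')['img']; b=save('wrist','w9')['img']; t=save('top','t9')['img']
cs=cv2.resize(a[200:340,180:380],(400,280),interpolation=cv2.INTER_CUBIC); ct=cv2.resize(t[200:330,190:390],(400,260),interpolation=cv2.INTER_CUBIC)
col=np.vstack([cs,ct]); im=np.hstack([col,np.zeros((540,400,3),np.uint8)]); im[:300,400:]=cv2.resize(b,(400,300)); cv2.imwrite('pics/end.png',im[:,:,::-1])
```

```text
19.05 [ 0.43090077 -0.09345147  0.23184856] 0.022909084896468992 [ 0.23999488 -0.01405832 -6.91808172] [-0.02855065 -0.01826793 -0.03893007] [-1.02271109e-05  2.96871769e-05 -1.00000000e+00] 0.0017402940726975878
```

View pics/end.png

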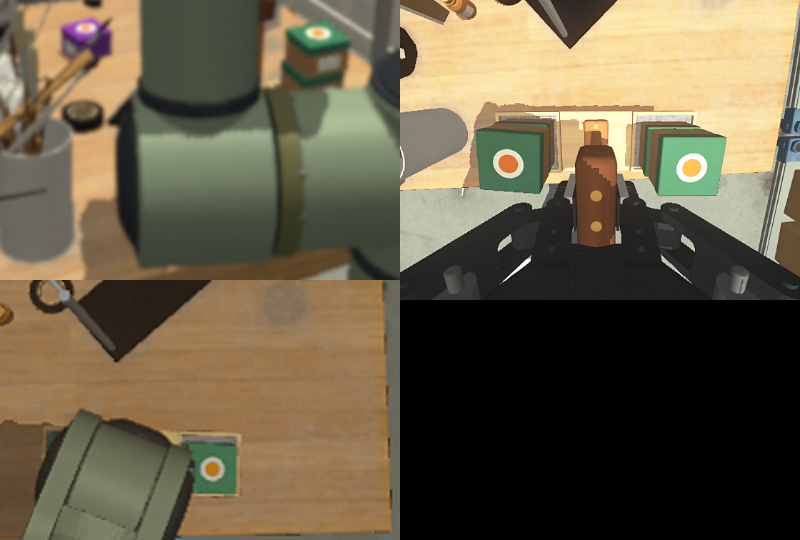

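The final pictures show the carrier held by its bar, with both stacks square aboard. The wrist force is 6.9 N, which fits the full load. One numeric level check, then I'll hand in.

Run:
```python
from h import *
c=load('w9'); dz=c['s']['position'][2]-.1312; print('lift',dz)
for r in green(c,.092+dz): print(*r)
v=np.array([.9984*0+np.cos(np.radians(-3.2)),np.sin(np.radians(-3.2)),0]); w=np.array([-v[1],v[0],0]); h=np.array([.4311,-.0935,0])
for n,x,y,z in(('bar front-top edge',.032,0,.166),('board far edge',.04,.03,.008),('rim corner -y',.04,-.125,.013),('rim corner +y',.04,.125,.013)):
    print(n,proj(c,h+x*v+y*w+np.array([0,0,z+dz])).round(1)*400/560+[400,0])
s=status.get_state(); print(s['opening'],abs(s['joint_vel']).max())
```

```text
lift 0.10063620435361928
[158.9 220.1] [441.5 -18.7] [66.4 65.3] 82.6
[404.7 225.8] [ 429.1 -173.4] [69.9 65.8] 86.9
bar front-top edge [597.14285714 158.42857143]
board far edge [572.28571429 111.21428571]
rim corner -y [698.57142857 111.85714286]
rim corner +y [494.5        111.92857143]
0.02338835257559985 0.0018642518239655609
```

```bash
python3 -c "
from bench import arm; print(arm.close_job())"
```

```text
the job is handed in; nothing more can be done
None
```

I stacked the two loose cartons in the empty tray, releasing each while the carrier stood on the table. I then lifted the carrier by its T handle and handed the job in at about 19 s of the 72 s allowed, still holding it.

**Last checks:**
- **Lift:** the tool rose 100.6 mm. The wrist carries 6.9 N, which fits the carrier and four cartons.
- **Level and still:** the tool points straight down and joint speeds are below 0.002 rad/s. The board's two far rim corners appear within about 5 pixels of where a level board should show them.
- **Stacks:** the wrist picture shows both stacks upright and square aboard. Before the lift, the lower carton was about 1 mm from the tray centre. The upper carton's release point matched the lower one's to about 1 mm.

**Limits and disagreements:**
- Camera positions varied by 2–4 mm between views along y, so I placed the second carton from the arm's own pose rather than the camera.
- In the final picture the lid outlines came out larger than the real lids, probably because carton sides were included. I did not use them to judge the stacking.
- In the final pictures the arm hid the carrier from the scene camera and part of it from the top camera. I did not re-measure the bystander objects, but no move went near them.

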